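Bring the orange cheese over to the other hanging rail

ROBOT

A 6-joint arm with a two-finger parallel gripper is mounted at the origin on the work surface. World frame = base frame: x ahead of the robot, y to its left, z up, the work surface at z = 0. Lengths are in m, angles in rad, forces in N, time in s.
With the tool pointing down it reaches from about 0.35 to 0.875 m from the base axis. Payload 4.2 kg.
Tool frame: the origin (TCP) lies midway between the tips of the shut fingers; the grasp point (between the pads) lies 19 mm behind it; z points along the fingers, y is the line along which they close (so a half turn about z gives the same grasp; the last joint's range is limited). The gripper opens to 85 mm and grips with 20 to 120 N. Pads are 22 mm wide; open, the fingers measure 114 mm over their backs; the gripper's body (76 mm by 85 mm) begins 54 mm behind the grasp point. The pads swing forward as they close: fully open they stand 13 mm farther back than shut.
Start: joints at [1.379, 0.385, 0.008, 0, -1.194, -0.259], TCP at [0.272, 0.563, 0.231] pointing down, gripper open.
Joint ranges: [-3.14, 3.14], [-1.21, 2.06], [-1.07, 1.41], [-3.16, 2.05], [-2.99, -0.16], [-3.1, 3.1]. Speed limits (rad/s): [2.79, 2.79, 3.14, 3.14, 3.14, 3.14].

INTERFACE

Orientations are given as a unit quaternion [x, y, z, w].
In Python, from cell import status, cams, sign_off, finder gives the robot as it stands.
- The arm moves only by the tool arm_command, never from a script. Its argument "moves" is a list of rows, each a list of 3 entries, a list of its own where there are three numbers: the shift along the tool's x, y, z in m, then the turn about the tool's z in rad, then the opening, from 0 (shut) to 1 (fully open). A call has 1 to 20 rows; each row is the pose to reach, as a shift and turn from the pose commanded when the call began, along the tool's axes at that moment; what a row does not reach only later rows make up. A row lasts 1/12 s, in which the tool goes at most 41.7 mm and 7.16 degrees, less where a joint would pass 70% of its speed; a pose out of reach is approached as far as the arm can. A call with a gripper value outside its range is refused whole. The fingers move at their own pace and stop on an object; "grip_force" is the grip in N (left out, the last holds). Time passes only in rows, so rows that repeat a pose let the fingers close. It gives the time, the measured TCP pose, the force, the opening and the grip force at its end, in the units of the state.
- status.read_state(): the state, without advancing time (a new reading comes with each control period).
- cams.grab_frame(name): name is "scene" or "top"; returns a dict with "image" (400x640x3 uint8, red, green, blue), "fx", "fy", "cx", "cy" (pixels), "origin" and "rotation" of the camera in the world. Camera axes: x right, y down, z forward; pixel columns grow to the right and rows downward; lengths in m; the calibration is good to about 2 mm. A picture is of the moment at which its call begins. There is no depth.
- sign_off(): hands the job in; it is judged then, once.
Trained networks look in a picture, given as the dict that the camera call returned (one of the last four; its "shot" number tells which), for a name from the list of things; names that differ only in an ending like _2 or _b are one class to them, and where a whole thing is asked for, a point or a joint stands for the part that bears it (a point fixed in the world has none). Each returns a list of dicts, best first, with "confidence" (0 to 1); they miss things now and then, are a little off and sometimes report something else, mostly with a low value. They report only what shows in the picture. A call takes as long as a camera call. They do not tell look-alikes from the thing itself.
- finder.spot_in(name, picture): "position" ([x, y, z] in m, in world coordinates, good to about 4 mm: the middle of the surface that is visible of it).
- finder.silhouettes(name, picture): "pixels" (400x640 bool, what is visible of it).
The state is a dict: "time_s": time; "joint_positions": joint angles; "dq": joint speeds; "tau": joint torques, N m; "tcp_pos": TCP position; "eef_rot": TCP orientation; "wrist_force": force on the tool from outside, world axes, zero at the start; "ft_torque": the same for the moment, N m; "opening": finger opening in m; "gripper_force": force on a finger pad.
Only numpy, scipy, OpenCV 4.12 (cv2) and the standard library are available. Lean on these libraries where they do the work, as an engineer would, in place of code of your own. Each camera call takes 0.05 s, during which the arm holds its last target. There are 200 camera calls.

TASK

Each rail holds one hanging cheese. Slide the white cheese back along its rail until its carrier is up against the blue collar near the post, keeping it on the rail, to make room; then lift the orange cheese's carrier over the end stop of its rail and over the end stop of the white cheese's rail, and leave it hanging at rest on that rail between the end stop and the white cheese, the two cheeses not touching. Let it down gently, drop nothing, and do not disturb the other things on the table.

Things in the scene. Friction and masses are not known exactly. Their poses are not given: they have to be found in the camera images.
- orange_cheese: pear-shaped orange cheese, 64 mm across, in a yellow net under a steel carrier with a yellow tab on top. Origin: apex of the carrier's shallow roof, which rides on the rail's top; z up, y along the rail (up to 0.2 rad off at the start). Cheese 64 to 162 mm below the origin, widest at 125 below. About 0.3 kg; hangs upright by itself, slides along the rail with light friction (polished steel, about 0.2)
- orange_cheese_tab (a point): point in the yellow grip tab, 45 mm above the carrier's origin. The tab is an upright plate 12 mm thick in x, 30 mm wide in y (along the rail), from 10 to 58 mm above the origin; it can be pinched from above, or pushed along the rail by its edge
- orange_cheese_window (a point): centre of the carrier's closed window, 29 mm below its origin. The window goes round the rail: 36 mm wide in x, 58 mm high, 24 mm long in y. So the carrier leaves or joins a rail only lengthwise past the end stop, raised by 23 to 44 mm from its hanging height (33 is midway)
- white_cheese: pear-shaped white cheese, 64 mm across, in a yellow net under a steel carrier with a white tab on top. Origin: apex of the carrier's shallow roof, which rides on the rail's top; z up, y along the rail (up to 0.2 rad off at the start). Cheese 64 to 162 mm below the origin, widest at 125 below. About 0.3 kg; hangs upright by itself, slides along the rail with light friction (polished steel, about 0.2)
- white_cheese_tab (a point): point in the white grip tab, 45 mm above the carrier's origin. The tab is an upright plate 12 mm thick in x, 30 mm wide in y (along the rail), from 10 to 58 mm above the origin; it can be pinched from above, or pushed along the rail by its edge
- white_cheese_window (a point): centre of the carrier's closed window, 29 mm below its origin. The window goes round the rail: 36 mm wide in x, 58 mm high, 24 mm long in y. So the carrier leaves or joins a rail only lengthwise past the end stop, raised by 23 to 44 mm from its hanging height (33 is midway)
- rail_left: hanging rail on the robot's left (+y). Origin on the table under the post's axis, z up. The rail, a round bar 12 mm thick, its top 225 mm above the table, runs from the post along this body's -y as a cantilever held by the post only. Post 20 mm thick, foot 100 mm square, 16 mm tall. The two rails' free ends face each other over a gap of 100 to 230 mm, perhaps out of line by up to 150 mm
- rail_left_stop (a point): top of the blue upright end stop at this rail's free end, 267 mm from the post axis; 10 mm thick along the rail, 14 mm wide across it, rising 22 mm above the rail's top
- rail_left_collar (a point): top of this rail at the middle of its blue collar, a disc 42 mm across round the rail, from 45 to 51 mm from the post axis; a carrier touching it has its origin 63 mm from the post axis
- rail_right: hanging rail on the robot's right (-y). Origin on the table under the post's axis, z up. The rail, a round bar 12 mm thick, its top 225 mm above the table, runs from the post along this body's +y as a cantilever held by the post only. Post 20 mm thick, foot 100 mm square, 16 mm tall. The two rails' free ends face each other over a gap of 100 to 230 mm, perhaps out of line by up to 150 mm
- rail_right_stop (a point): top of the blue upright end stop at this rail's free end, 267 mm from the post axis; 10 mm thick along the rail, 14 mm wide across it, rising 22 mm above the rail's top
- rail_right_collar (a point): top of this rail at the middle of its blue collar, a disc 42 mm across round the rail, from 45 to 51 mm from the post axis; a carrier touching it has its origin 63 mm from the post axis
- ash_wheel: small grey ash-coated cheese wheel, 110 mm across, 36 mm tall, on the table between the posts; origin at its underside centre; leave it alone
- rind_brush: hand brush lying on the table on the robot's side; low; origin at its underside; leave it alone
- spatula: spatula lying on the table on the robot's side; low; origin at its underside; leave it alone
- brine_jar: jar with a yellow cap, 64 mm across, 100 mm tall, standing beyond the rails; origin at its underside centre; leave it alone
- bowl: steel bowl, 120 mm across, 50 mm tall, beyond the rails; origin at its underside centre; leave it alone
- mould: white plastic cup-shaped cheese mould, 84 mm across, 80 mm tall, beyond the rails; origin at its underside centre; leave it alone
There are look-alikes about, which are no part of the job. Of the things that look like the orange_cheese, the largest one is meant. What is meant by the white_cheese is not purple, and is the larger of those in its own colour.

How it is judged:
By the outcome, as a careful person would: the job done as asked, in the order asked, and still so for the second after the job is handed in, with the robot touching nothing.
It also fails if it takes over 56 s, if anything falls off the work surface, if the arm or the gripper's body presses on something with over 40 N, if the wrist force passes 120 N, or if a joint passes its speed limit or range.

## Working session

There is one attempt and no reset: what is moved stays moved. The work goes in short steps, Python scripts to look and compute and a tool call to move; the robot and the scene stay as the last step left them, time stands still between calls to the robot, and variables do not carry over. Pictures are saved under pics/ and viewed, at most 10 in all, crops included, and the job is handed in when it is done.

Besides the shell and the picture viewer there is one more tool, called after "Call:" as a command line: name --argument value ..., lists and objects as JSON in quotes. arm_command: Moves the arm, as the interface text tells. Its arguments: {"type":"object","properties":{"moves":{"type":"array","items":{"type":"array"}},"grip_force":{"type":"number"}},"required":["moves"]}

```bash
mkdir -p pics; ls; cat > h.py <<'E'
import numpy as np, cv2
from cell import status, cams, sign_off, finder
def save(im,n): cv2.imwrite('pics/'+n,cv2.cvtColor(im,cv2.COLOR_RGB2BGR))
def ray(f,u,v):
    d=np.array(f['rotation'])@np.array([(u-f['cx'])/f['fx'],(v-f['cy'])/f['fy'],1]); return np.array(f['origin']),d
def at_z(f,u,v,z):
    o,d=ray(f,u,v); return o+d*(z-o[2])/d[2]
def proj(f,p):
    c=np.array(f['rotation']).T@(np.array(p)-np.array(f['origin'])); return np.array([f['fx']*c[0]/c[2]+f['cx'],f['fy']*c[1]/c[2]+f['cy']])
def find(f,names):
    for n in names:
        for r in finder.spot_in(n,f):
            print(n,round(r['confidence'],2),np.round(r['position'],3),np.round(proj(f,r['position'])))
E
python3 - <<'E'
from h import *
s=status.read_state(); print(s)
for n in ('scene','top'):
    f=cams.grab_frame(n); save(f['image'],n+'0.png'); print(n,f['origin'],np.round(f['rotation'],3).tolist(),f['fx'],f['shot'])
    find(f,['orange_cheese_tab','white_cheese_tab','orange_cheese','white_cheese','rail_left_stop','rail_right_stop','rail_left_collar','rail_right_collar','rail_left','rail_right'])
E
```

```text
pics
{'time_s': 0.0, 'joint_positions': array([ 1.37861186e+00,  3.85558339e-01,  6.60648933e-03, -5.04779397e-04,
       -1.19402204e+00, -2.58603574e-01]), 'dq': array([ 0.00025323, -0.0012579 , -0.00066285,  0.0005972 ,  0.00036446,
        0.00014317]), 'tau': array([-1.02260365e-03, -3.92286301e+01,  1.88410091e+01,  4.18608338e+00,
       -4.43213081e-03, -1.63447368e-06]), 'tcp_pos': array([0.2720186 , 0.56203293, 0.2302121 ]), 'eef_rot': array([ 9.74684704e-01, -2.23581055e-01, -1.98304213e-04,  1.09597141e-03]), 'wrist_force': array([0.51577554, 0.64861627, 0.04073975]), 'ft_torque': array([-0.02290428,  0.02398458,  0.02559811]), 'gripper_force': 0.0, 'opening': 0.08562320093576396}
scene [ 0.92666741 -0.72779086  1.14642698] [0.899, 0.238, -0.093, -0.356] 465.3480727368779 1Traceback (most recent call last):
  File "<stdin>", line 5, in <module>
  File "h.py", line 13, in find
    print(n,round(r['confidence'],2),np.round(r['position'],3),np.round(proj(f,r['position'])))
                                                                        ~~~~^^^^^^^^^^^^^^^^^
  File "h.py", line 9, in proj
    c=np.array(f['rotation']).T@(np.array(p)-np.array(f['origin'])); return np.array([f['fx']*c[0]/c[2]+f['cx'],f['fy']*c[1]/c[2]+f['cy']])
      ~~~~~~~~~~~~~~~~~~~~~~~~~^^~~~~~~~~~~~~~~~~~~~~~~~~~~~~~~~~~~
ValueError: matmul: Input operand 1 has a mismatch in its core dimension 0, with gufunc signature (n?,k),(k,m?)->(n?,m?) (size 3 is different from 4)
```

View pics/scene0.png

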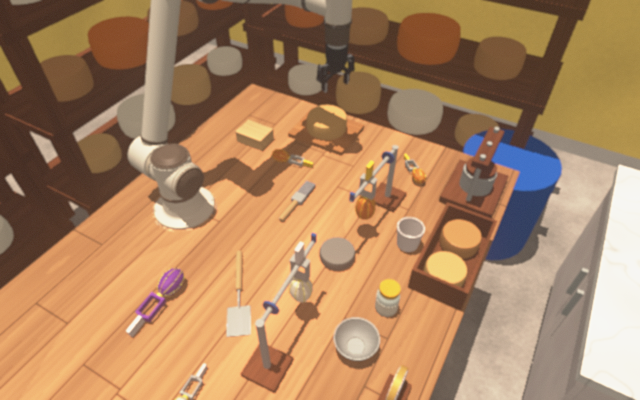

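The scene view shows orange hanging on the left rail at (365,205) and white hanging on the right rail at (300,285). There are look-alikes lying on the table: orange at (418,175) and (283,157), purple at (160,295), and a partly visible one at (190,385).

```bash
python3 - <<'E'
s=open('h.py').read()
s=s.replace("def save","from scipy.spatial.transform import Rotation as Ro\ndef R(f):\n    return Ro.from_quat(f['rotation']).as_matrix()\ndef save").replace("np.array(f['rotation'])","R(f)")
open('h.py','w').write(s)
E
python3 - <<'E'
from h import *
for n in ('scene','top'):
    f=cams.grab_frame(n); save(f['image'],n+'1.png'); print(n,f['origin'],f['rotation'],f['fx'],f['shot'])
    find(f,['orange_cheese_tab','white_cheese_tab','orange_cheese','white_cheese','rail_left_stop','rail_right_stop','rail_left_collar','rail_right_collar','rail_left','rail_right'])
    if n=='scene': save(cv2.resize(f['image'][120:400,120:440],(800,700)),'x.png') ; save(cv2.resize(f['image'][140:340,230:430],(600,600),interpolation=cv2.INTER_CUBIC),'crop1.png')
E
```

```text
scene [ 0.92666741 -0.72779086  1.14642698] [ 0.89882045  0.2378295  -0.09336097 -0.35614977] 465.3480727368779 2
orange_cheese_tab 0.83 [0.629 0.518 0.025] [416. 173.]
orange_cheese_tab 0.76 [0.186 0.367 0.023] [288. 157.]
orange_cheese_tab 0.62 [0.575 0.196 0.153] [366. 199.]
orange_cheese_tab 0.49 [ 0.728 -0.163  0.018] [356. 339.]
white_cheese_tab 0.86 [ 0.198 -0.314  0.036] [162. 293.]
white_cheese_tab 0.74 [ 0.554 -0.15   0.163] [301. 277.]
white_cheese_tab 0.58 [ 0.434 -0.466  0.023] [193. 383.]
orange_cheese 0.88 [0.187 0.363 0.026] [288. 158.]
orange_cheese 0.87 [0.628 0.524 0.026] [416. 172.]
orange_cheese 0.76 [0.578 0.197 0.147] [367. 200.]
white_cheese 0.96 [ 0.559 -0.152  0.164] [302. 278.]
white_cheese 0.89 [ 0.431 -0.465  0.022] [193. 382.]
white_cheese 0.88 [ 0.198 -0.316  0.032] [162. 295.]
rail_left_stop 0.83 [0.582 0.363 0.047] [387. 191.]
rail_right_stop 0.73 [ 0.561 -0.334  0.017] [267. 363.]
rail_right_stop 0.57 [ 0.408 -0.243  0.003] [240. 313.]
rail_right_stop 0.2 [0.575 0.195 0.15 ] [366. 200.]
rail_left_collar 0.56 [0.583 0.366 0.042] [387. 191.]
rail_right
[... 627 characters left out ...]
.]
orange_cheese 0.59 [0.618 0.529 0.031] [189. 150.]
orange_cheese 0.54 [ 0.402 -0.24   0.006] [392. 211.]
white_cheese 0.61 [ 0.54  -0.138  0.2  ] [372. 169.]
white_cheese 0.57 [ 0.191 -0.288  0.041] [406. 268.]
rail_left_stop 0.64 [0.571 0.355 0.018] [236. 163.]
rail_left_stop 0.58 [ 0.548 -0.316  0.013] [413. 173.]
rail_right_stop 0.71 [0.562 0.204 0.179] [272. 161.]
rail_right_stop 0.66 [ 0.551 -0.31   0.013] [411. 172.]
rail_left_collar 0.55 [0.569 0.355 0.014] [236. 164.]
rail_right_collar 0.69 [ 0.738 -0.176  0.023] [376. 122.]
rail_right_collar 0.64 [ 0.551 -0.314  0.018] [412. 172.]
rail_left 0.69 [ 0.743 -0.017  0.099] [336. 115.]
rail_right 0.95 [ 0.548 -0.315  0.016] [413. 173.]
```

View pics/top1.png

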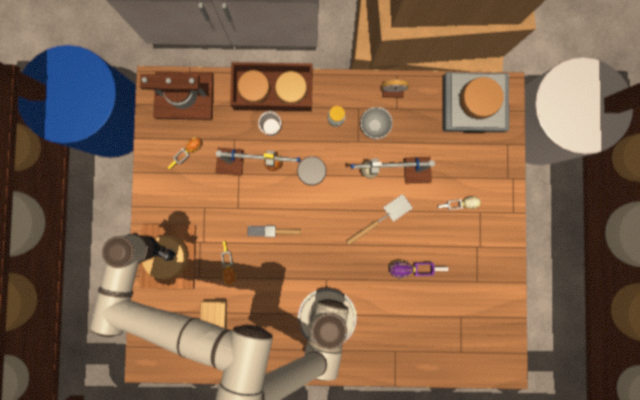

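View pics/crop1.png

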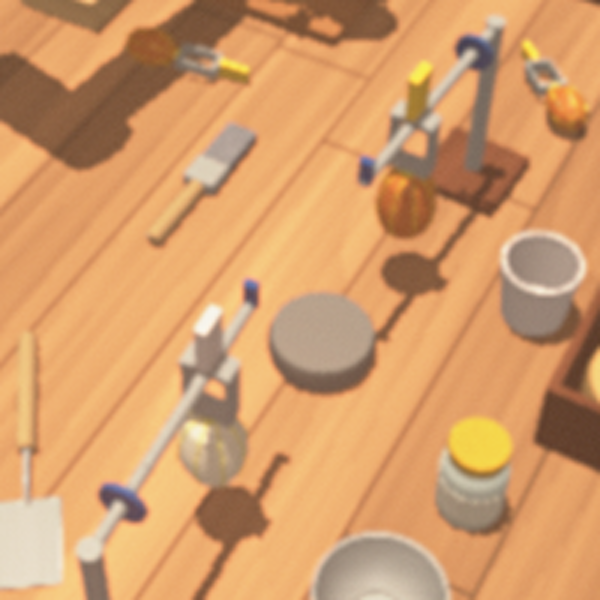

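The crop confirms it: the largest orange and the white one (not purple, larger than the one lying on the table) are the two hanging on the rails. Next I'll measure the blue parts and tabs.

```bash
python3 - <<'E'
from h import *
P={}
for n in ('scene','top'):
    f=cams.grab_frame(n); im=f['image']; hsv=cv2.cvtColor(im,cv2.COLOR_RGB2HSV)
    m=((hsv[...,0]>105)&(hsv[...,0]<130)&(hsv[...,1]>110)&(hsv[...,2]>40)).astype(np.uint8)
    k,l,st,c=cv2.connectedComponentsWithStats(m)
    for i in range(1,k):
        if 3<st[i,4]<300 and 200<c[i,0]<430 and 140<c[i,1]<320: print(n,'blue',st[i],np.round(c[i],1),'z.236',np.round(at_z(f,*c[i],.236)[:2],3),'z.219',np.round(at_z(f,*c[i],.219)[:2],3))
    for nm,lo,hi in (('yel',(22,150,130),(32,255,255)),):
        m=cv2.inRange(hsv,lo,hi); k,l,st,c=cv2.connectedComponentsWithStats(m)
        for i in range(1,k):
            if 5<st[i,4]<300 and 200<c[i,0]<430 and 140<c[i,1]<320: print(n,nm,st[i],np.round(c[i],1),'z.26',np.round(at_z(f,*c[i],.26)[:2],3))
    # manual scene pixels
    if n=='scene':
        for nm,u,v,z in (('Lstop',352.3,193.3,.247),('Rstop',313.7,235,.247),('Lpost',395,147,.235),('Rpost',260.3,322.7,.235),('otab',(421)/3+230,65/3+140,.283),('wtab',210/3+230,312/3+140,.283)):
            print(nm,np.round(at_z(f,u,v,z)[:2],3))
    else:
        save(cv2.resize(im[140:190,210:440],(800,174),interpolation=cv2.INTER_CUBIC),'topcrop.png')
E
```

```text
scene yel [405 154   4   5  14] [406.5 156. ] z.26 [0.641 0.314]
scene yel [304 160   9   4  20] [308.2 161.5] z.26 [0.403 0.15 ]
scene yel [367 161   7   7  30] [369.9 163.8] z.26 [0.562 0.229]
scene yel [380 280  20  16 253] [389.6 287.3] z.26 [ 0.78  -0.131]
Lstop [0.567 0.109]
Rstop [ 0.549 -0.073]
Lpost [0.586 0.365]
Rpost [ 0.567 -0.339]
otab [0.569 0.213]
wtab [ 0.55 -0.14]
top blue [232 157   2   3   4] [232.2 158. ] z.236 [0.564 0.331] z.219 [0.566 0.334]
top blue [417 160   1   4   4] [417.  161.5] z.236 [ 0.562 -0.284] z.219 [ 0.565 -0.287]
top blue [417 165   2   4   6] [417.3 166.5] z.236 [ 0.546 -0.285] z.219 [ 0.548 -0.289]
top yel [264 154  10   4  35] [268.6 155.4] z.26 [0.571 0.208]
top yel [223 242   4   9  23] [224.6 246.2] z.26 [0.272 0.344]
```

View pics/topcrop.png

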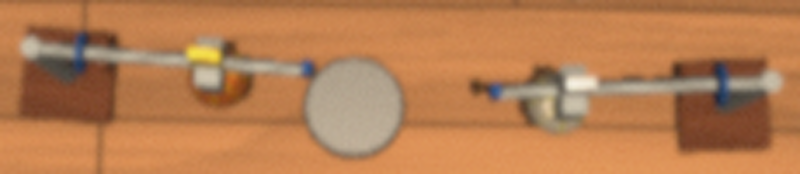

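```bash
python3 - <<'E'
from h import *
f=cams.grab_frame('top')
g=cams.grab_frame('scene')
for nm,u,v,z in (('Lpost',31,47,.235),('Lcol',80,52,.225),('otab',205,55,.283),('Lstop',307,69,.247),('Rstop',495,91,.247),('wtab',580,82,.283),('Rcol',722,86,.225),('Rpost',771,81,.235)):
    p=at_z(f,u/3.478+210-.4,v/3.478+140-.4,z); print(nm,np.round(p,3))
s=status.read_state(); print(s['time_s'],Ro.from_quat(s['eef_rot']).as_matrix().round(4))
E
```

```text
Lpost [0.579 0.378 0.235]
Lcol [0.577 0.332 0.225]
otab [0.568 0.206 0.283]
Lstop [0.561 0.112 0.247]
Rstop [ 0.543 -0.066  0.247]
wtab [ 0.549 -0.142  0.283]
Rcol [ 0.554 -0.287  0.225]
Rpost [ 0.559 -0.332  0.235]
1.4 [[ 0.9001 -0.4357  0.    ]
 [-0.4357 -0.9001 -0.    ]
 [ 0.      0.     -1.    ]]
```

Locations agree between the two cameras. I'll go above the white tab.

Call:
arm_command --moves '[[[0,0,-0.04],0,1],[[0,0,-0.08],0,1],[[0.02,0.02,-0.12],0.1,1],[[0.05,0.045,-0.13],0.2,1],[[0.08,0.075,-0.13],0.3,1],[[0.11,0.1,-0.13],0.4,1],[[0.14,0.13,-0.13],0.5,1],[[0.17,0.155,-0.13],0.6,1],[[0.2,0.185,-0.13],0.7,1],[[0.23,0.21,-0.13],0.8,1],[[0.26,0.24,-0.13],0.9,1],[[0.29,0.265,-0.13],1.0,1],[[0.32,0.295,-0.13],1.056,1],[[0.35,0.32,-0.13],1.056,1],[[0.38,0.35,-0.13],1.056,1],[[0.41,0.375,-0.13],1.056,1],[[0.44,0.405,-0.13],1.056,1],[[0.47,0.43,-0.13],1.056,1],[[0.5,0.46,-0.13],1.056,1],[[0.53,0.488,-0.13],1.056,1]]' --grip_force 30

```text
time_s: 3.07
tcp_pos: [0.5368, -0.1096, 0.3616]
eef_rot: [0.729, -0.684, 0.0, -0.0]
wrist_force: [0.4, 0.4, 0.2]
opening: 0.0852
gripper_force: 0.0
```

Call:
arm_command --moves '[[[0.02,-0.006,0],0,1],[[0.0346,-0.0109,0.02],0,1],[[0.0346,-0.0109,0.045],0,1],[[0.0346,-0.0109,0.07],0,1],[[0.0346,-0.0109,0.09],0,1],[[0.0346,-0.0109,0.1],0,1],[[0.0346,-0.0109,0.108],0,1],[[0.0346,-0.0109,0.108],0,1]]'

```text
time_s: 3.73
tcp_pos: [0.5493, -0.1412, 0.2522]
eef_rot: [0.729, -0.684, -0.001, 0.001]
wrist_force: [0.6, -0.2, 0.1]
opening: 0.0852
gripper_force: 0.0
```

```bash
python3 - <<'E'
from h import *
f=cams.grab_frame('scene'); print(np.array(status.read_state()['tcp_pos']).round(4))
save(cv2.resize(f['image'][190:340,230:390],(640,600),interpolation=cv2.INTER_CUBIC),'grasp1.png')
E
```

```text
[ 0.55   -0.1413  0.2536]
```

View pics/grasp1.png

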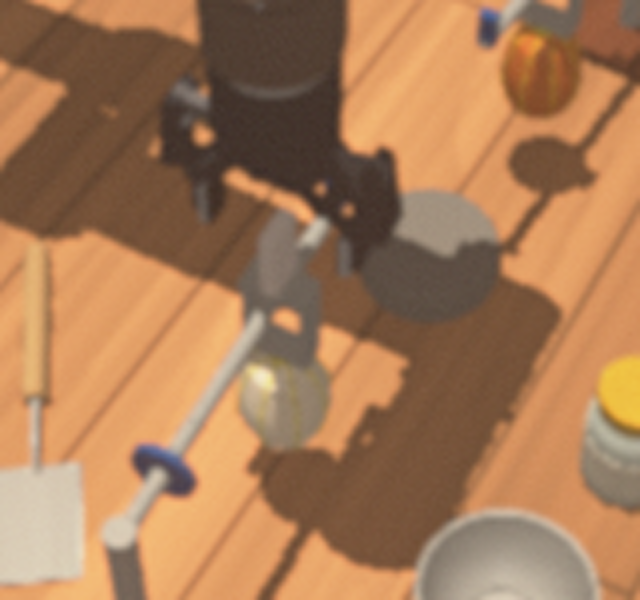

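The white tab at crop (280,250) sits midway between the two fingertips at (205,195) and (345,255). Closing.

Call:
arm_command --moves '[[[0,0,0],0,0.5],[[0,0,0],0,0.3],[[0,0,0],0,0.2],[[0,0,0],0,0.1],[[0,0,0],0,0.05],[[0,0,0],0,0.05],[[0,0,0],0,0.05],[[0,0,0],0,0.05]]' --grip_force 30

```text
time_s: 4.45
tcp_pos: [0.5496, -0.1414, 0.2537]
eef_rot: [0.729, -0.684, -0.0, 0.0]
wrist_force: [-1.8, 0.7, 2.2]
opening: 0.0115
gripper_force: 33.7
```

Call:
arm_command --moves '[[[0.004,0,0],0,0.05],[[0.012,0,0],0,0.05],[[0.022,0,0],0,0.05],[[0.032,0,0],0,0.05],[[0.042,0,0],0,0.05],[[0.052,0,0],0,0.05],[[0.062,0,0],0,0.05],[[0.072,0,0],0,0.05],[[0.082,0,0],0,0.05],[[0.092,0,0],0,0.05],[[0.1,0,0],0,0.05],[[0.106,0,0],0,0.05],[[0.11,0,0],0,0.05],[[0.11,0,0],0,0.05]]'

```text
time_s: 5.62
tcp_pos: [0.5565, -0.2535, 0.2538]
eef_rot: [0.729, -0.685, 0.001, 0.001]
wrist_force: [-2.5, -0.3, 3.9]
opening: 0.0114
gripper_force: 34.0
```

Call:
arm_command --moves '[[[0.003,0,0],0,0.05],[[0.006,0,0],0,0.05],[[0.009,0,0],0,0.05],[[0.011,0,0],0,0.05],[[0.013,0,0],0,0.05],[[0.013,0,0],0,0.05]]'

```text
time_s: 6.12
tcp_pos: [0.5573, -0.2652, 0.2538]
eef_rot: [0.729, -0.684, 0.0, 0.0]
wrist_force: [-2.4, 1.2, 4.9]
opening: 0.0118
gripper_force: 34.2
```

```bash
python3 - <<'E'
from h import *
f=cams.grab_frame('scene'); s=status.read_state();print(np.array(s['tcp_pos']).round(4),s['wrist_force'])
save(cv2.resize(f['image'][250:350,220:350],(780,600),interpolation=cv2.INTER_CUBIC),'col1.png')
E
```

```text
[ 0.5573 -0.2652  0.2538] [-2.29765787  0.56775284  4.55051489]
```

View pics/col1.png

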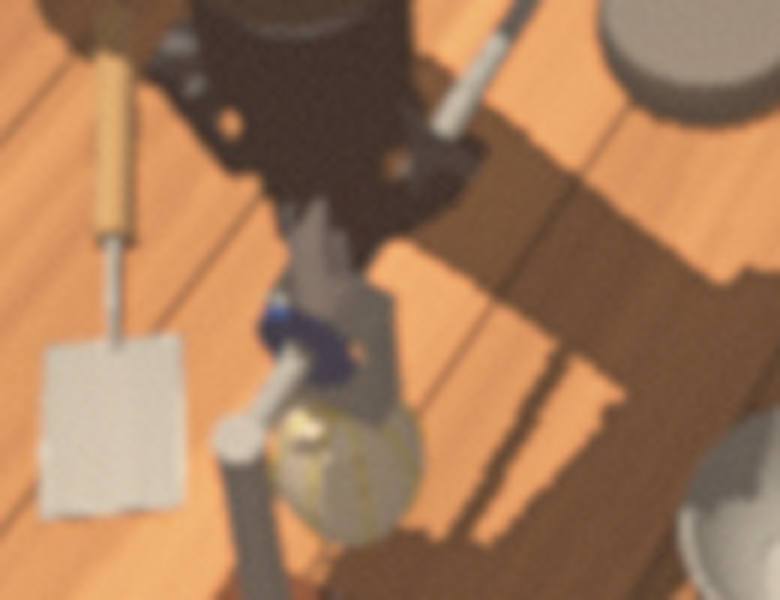

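The blue collar at crop (305,345) is now close to the carrier, but there is no contact force yet. I'll creep on in 1.5 mm steps.

Call:
arm_command --moves '[[[0.0015,0,0],0,0.05],[[0.003,0,0],0,0.05],[[0.0045,0,0],0,0.05],[[0.0045,0,0],0,0.05]]'

```text
time_s: 6.5
tcp_pos: [0.5574, -0.2666, 0.2538]
eef_rot: [0.729, -0.684, -0.002, -0.001]
wrist_force: [-4.3, 10.8, 9.3]
opening: 0.0117
gripper_force: 34.7
```

Call:
arm_command --moves '[[[-0.0015,0,0],0,0.05],[[-0.0015,0,0],0,0.05],[[-0.0015,0,0],0,0.2],[[-0.0015,0,0],0,0.35],[[-0.0015,0,0],0,0.5],[[-0.0015,0,0],0,0.7],[[-0.0015,0,0],0,0.7],[[-0.0015,0,-0.02],0,0.7],[[-0.0015,0,-0.05],0,1],[[-0.0015,0,-0.085],0,1],[[-0.0015,0,-0.105],0,1],[[-0.04,0,-0.105],0,1],[[-0.08,0,-0.105],0,1],[[-0.12,0,-0.105],0,1],[[-0.16,0,-0.105],0,1],[[-0.2,0,-0.105],0,1],[[-0.24,0,-0.105],0,1],[[-0.28,0,-0.105],0,1],[[-0.32,0,-0.105],0,1],[[-0.36,0,-0.105],0,1]]'

```text
time_s: 8.17
tcp_pos: [0.5345, 0.0925, 0.3585]
eef_rot: [0.729, -0.684, 0.0, -0.0]
wrist_force: [0.1, 0.1, -0.2]
opening: 0.0854
gripper_force: 0.0
```

```bash
python3 - <<'E'
from h import *
f=cams.grab_frame('scene'); s=status.read_state();print(s['time_s'],np.array(s['tcp_pos']).round(4),s['wrist_force'])
save(np.hstack([cv2.resize(f['image'][250:350,230:330],(400,400),interpolation=cv2.INTER_CUBIC),cv2.resize(f['image'][140:240,310:410],(400,400),interpolation=cv2.INTER_CUBIC)]),'col2.png')
E
```

```text
8.2167 [0.5346 0.098  0.3579] [0.27549794 1.54538973 0.03449535]
```

View pics/col2.png

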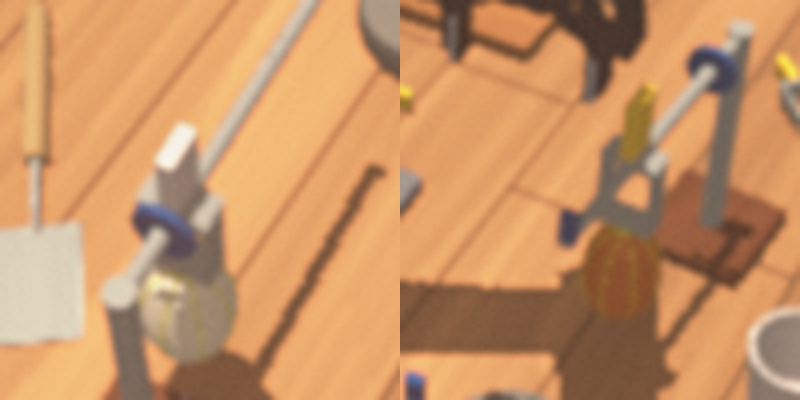

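White is against the collar at crop (160,230), hanging straight. Orange is still at its place, with its tab at (370,165). Next I'll go to the orange tab.

Call:
arm_command --moves '[[[-0.035,-0.013,0],0.05,1],[[-0.07,-0.026,0],0.1,1],[[-0.1,-0.038,0],0.133,1],[[-0.1156,-0.0419,0.005],0.133,1],[[-0.1156,-0.0419,0.03],0.133,1],[[-0.1156,-0.0419,0.055],0.133,1],[[-0.1156,-0.0419,0.075],0.133,1],[[-0.1156,-0.0419,0.092],0.133,1],[[-0.1156,-0.0419,0.1],0.133,1],[[-0.1156,-0.0419,0.105],0.133,1],[[-0.1156,-0.0419,0.105],0.133,1]]'

```text
time_s: 9.13
tcp_pos: [0.5692, 0.2083, 0.2526]
eef_rot: [-0.682, 0.731, 0.0, -0.001]
wrist_force: [0.7, -0.8, 1.2]
opening: 0.0855
gripper_force: 0.0
```

```bash
python3 - <<'E'
from h import *
f=cams.grab_frame('scene'); s=status.read_state();print(s['time_s'],np.array(s['tcp_pos']).round(4),s['wrist_force'])
print(proj(f,s['tcp_pos']+np.array([0,0,.02])))
save(cv2.resize(f['image'][120:240,300:420],(600,600),interpolation=cv2.INTER_CUBIC),'og.png')
E
```

```text
9.1833 [0.5696 0.2085 0.2537] [-0.72726917  0.20459626 -0.45228478]
[369.61727699 165.23873789]
```

View pics/og.png

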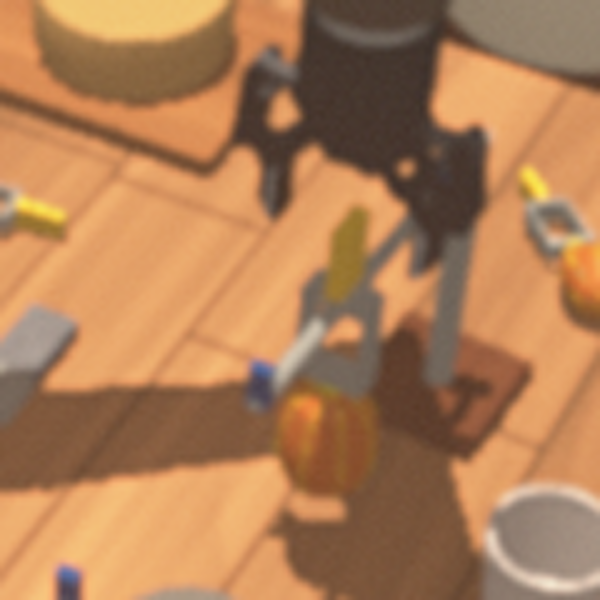

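The orange tab at crop (347,255) is between the fingers, and the TCP projection falls on it. Closing.

Call:
arm_command --moves '[[[0,0,0],0,0.5],[[0,0,0],0,0.3],[[0,0,0],0,0.2],[[0,0,0],0,0.1],[[0,0,0],0,0.05],[[0,0,0],0,0.05],[[0,0,0],0,0.05],[[0,0,0],0,0.05]]' --grip_force 60

```text
time_s: 9.85
tcp_pos: [0.5697, 0.2088, 0.2537]
eef_rot: [-0.682, 0.731, -0.0, 0.001]
wrist_force: [0.9, 0.0, 1.5]
opening: 0.0112
gripper_force: 61.0
```

Call:
arm_command --moves '[[[0,0,-0.004],0,0.05],[[0,0,-0.01],0,0.05],[[0,0,-0.016],0,0.05],[[0,0,-0.022],0,0.05],[[0,0,-0.028],0,0.05],[[0,0,-0.032],0,0.05],[[0,0,-0.033],0,0.05],[[0,0,-0.033],0,0.05]]'

```text
time_s: 10.52
tcp_pos: [0.5694, 0.2088, 0.2868]
eef_rot: [-0.682, 0.731, 0.0, 0.0]
wrist_force: [0.8, -0.7, -2.7]
opening: 0.0112
gripper_force: 60.5
```

```bash
python3 - <<'E'
from h import *
f=cams.grab_frame('scene'); s=status.read_state();print(s['time_s'],np.array(s['tcp_pos']).round(4),s['wrist_force'])
im=cv2.resize(f['image'][140:270,290:420],(600,600),interpolation=cv2.INTER_CUBIC)
save(im,'lift.png')
E
```

```text
10.5667 [0.5692 0.2088 0.2863] [ 0.48232013  0.76842331 -2.49976739]
```

View pics/lift.png

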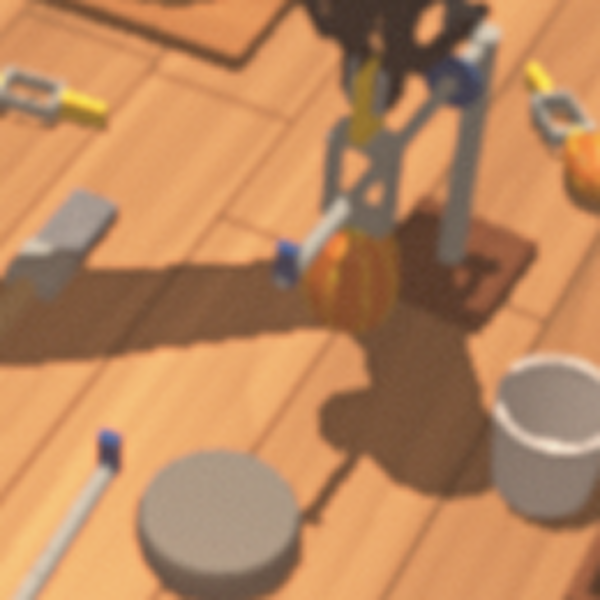

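The carrier hangs clear with the rail inside its window at (365,175), and the end stop is at (288,262). I'll move along the rail past the stop.

Call:
arm_command --moves '[[[0.005,0,0],0,0.05],[[0.013,0,0],0,0.05],[[0.022,0,0],0,0.05],[[0.031,0,0],0,0.05],[[0.04,0,0],0,0.05],[[0.049,0,0],0,0.05],[[0.058,0,0],0,0.05],[[0.067,0,0],0,0.05],[[0.076,0,0],0,0.05],[[0.085,0,0],0,0.05],[[0.094,0,0],0,0.05],[[0.103,0,0],0,0.05],[[0.112,0,0],0,0.05],[[0.121,0,0],0,0.05],[[0.13,0,0],0,0.05],[[0.138,0,0],0,0.05],[[0.144,0,0],0,0.05],[[0.148,0,0],0,0.05],[[0.15,0,0],0,0.05]]'

```text
time_s: 12.15
tcp_pos: [0.5589, 0.0585, 0.2863]
eef_rot: [-0.682, 0.731, -0.0, 0.0]
wrist_force: [-0.1, 0.0, -1.5]
opening: 0.0111
gripper_force: 60.5
```

```bash
python3 - <<'E'
from h import *
s=status.read_state();print(s['time_s'],np.array(s['tcp_pos']).round(4),s['wrist_force'])
for n,z in (('scene',.247),):
    f=cams.grab_frame(n); hsv=cv2.cvtColor(f['image'],cv2.COLOR_RGB2HSV)
    for nm,u,v in (('L',352,194),('R',314,236)):
        h=hsv[v-9:v+12,u-9:u+10]; m=(h[...,0]>105)&(h[...,0]<140)&(h[...,1]>60)
        ys,xs=np.nonzero(m); print(nm,m.sum())
        if m.sum(): 
            b=np.array([xs.min(),xs.max(),ys.min(),ys.max()])+[u-9,u-9,v-9,v-9]; c=(xs.mean()+u-9,ys.mean()+v-9); print(b,np.round(c,1),'top',np.round(at_z(f,c[0],b[2]+1,.247),3),'mid',np.round(at_z(f,*c,.234),3))
    print(proj(f,[.546,-.07,.247]),proj(f,[.546,-.07,.225]),proj(f,[.564,.111,.247]),proj(f,[.564,.111,.225]))
E
```

```text
12.15 [0.5589 0.0585 0.2863] [-0.10066447  0.00541884 -1.46161077]
L 0
R 12
[312 315 233 236] [313.3 234.5] top [ 0.547 -0.071  0.247] mid [ 0.542 -0.063  0.234]
[313.29297864 233.72034871] [313.31892053 239.2716249 ] [351.79550715 192.39530408] [351.34216415 198.02209433]
```

Call:
arm_command --moves '[[[0.007,0.001,0],-0.01,0.05],[[0.017,0.002,0],-0.03,0.05],[[0.028,0.0035,0],-0.05,0.05],[[0.039,0.005,0],-0.07,0.05],[[0.05,0.0065,0],-0.09,0.05],[[0.06,0.0075,0],-0.11,0.05],[[0.07,0.0085,0],-0.125,0.05],[[0.078,0.0095,0],-0.133,0.05],[[0.083,0.0099,0],-0.133,0.05],[[0.0844,0.0099,0],-0.133,0.05],[[0.0844,0.0099,0],-0.133,0.05]]'

```text
time_s: 13.12
tcp_pos: [0.5433, -0.0246, 0.2863]
eef_rot: [0.729, -0.684, 0.0, -0.0]
wrist_force: [0.1, -0.3, -3.2]
opening: 0.011
gripper_force: 60.6
```

```bash
python3 - <<'E'
from h import *
f=cams.grab_frame('scene'); s=status.read_state();print(s['time_s'],np.array(s['tcp_pos']).round(4),s['wrist_force'],Ro.from_quat(s['eef_rot']).as_matrix()[:2,0].round(4))
save(np.hstack([cv2.resize(f['image'][180:280,270:370],(600,600),interpolation=cv2.INTER_CUBIC)]),'gap.png')
E
```

```text
13.1667 [ 0.5434 -0.0243  0.2863] [ 0.57595402  1.02063245 -2.22258252] [ 0.0638 -0.998 ]
```

View pics/gap.png

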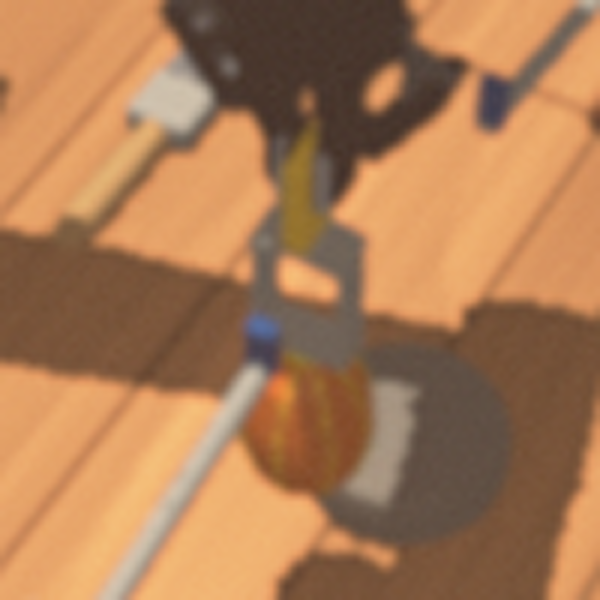

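In the picture the white rail's line from (110,595) to (262,365), extended, passes through the carrier's window at about (307,295). It's aligned, so I'll go on over the stop.

Call:
arm_command --moves '[[[0.005,0,0],0,0.05],[[0.012,0,0],0,0.05],[[0.02,0.0005,0],0,0.05],[[0.028,0.0005,0],0,0.05],[[0.036,0.0005,0],0,0.05],[[0.044,0.0005,0],0,0.05],[[0.052,0.0005,0],0,0.05],[[0.06,0.001,0],0,0.05],[[0.068,0.001,0],0,0.05],[[0.076,0.001,0],0,0.05],[[0.084,0.001,0],0,0.05],[[0.092,0.001,0],0,0.05],[[0.1,0.001,0],0,0.05],[[0.108,0.001,0],0,0.05],[[0.116,0.001,0],0,0.05],[[0.124,0.001,0],0,0.05],[[0.13,0.001,0],0,0.05],[[0.134,0.001,0],0,0.05],[[0.136,0.001,0],0,0.05],[[0.136,0.001,0],0,0.05]]'

```text
time_s: 14.83
tcp_pos: [0.5509, -0.1606, 0.2862]
eef_rot: [0.729, -0.684, -0.0, 0.0]
wrist_force: [-0.3, -0.5, -3.2]
opening: 0.0112
gripper_force: 60.5
```

Forces are clean. Lowering gently.

Call:
arm_command --moves '[[[0,0,0.004],0,0.05],[[0,0,0.009],0,0.05],[[0,0,0.014],0,0.05],[[0,0,0.019],0,0.05],[[0,0,0.023],0,0.05],[[0,0,0.026],0,0.05],[[0,0,0.028],0,0.05],[[0,0,0.03],0,0.05],[[0,0,0.031],0,0.05],[[0,0,0.032],0,0.05],[[0,0,0.032],0,0.05]]'

```text
time_s: 15.75
tcp_pos: [0.5509, -0.1602, 0.2542]
eef_rot: [0.729, -0.684, -0.0, 0.0]
wrist_force: [-0.1, -0.9, -3.5]
opening: 0.0111
gripper_force: 60.5
```

Call:
arm_command --moves '[[[0,0,0.0005],0,0.05],[[0,0,0.001],0,0.05],[[0,0,0.0015],0,0.05],[[0,0,0.0015],0,0.05]]'

```text
time_s: 16.08
tcp_pos: [0.5512, -0.1603, 0.2538]
eef_rot: [0.729, -0.684, 0.001, -0.0]
wrist_force: [-1.8, 1.3, 2.3]
opening: 0.0112
gripper_force: 61.3
```

It is seated on the rail. Release and retreat upwards.

Call:
arm_command --moves '[[[0,0,0],0,0.12],[[0,0,0],0,0.2],[[0,0,0],0,0.3],[[0,0,0],0,0.45],[[0,0,0],0,0.6],[[0,0,0],0,0.7],[[0,0,0],0,0.7],[[0,0,-0.01],0,0.7],[[0,0,-0.03],0,0.7],[[0,0,-0.06],0,0.7],[[0,0,-0.1],0,0.7],[[0,0,-0.13],0,0.7],[[0,0.04,-0.13],0,0.7],[[0,0.08,-0.13],0,0.7],[[0,0.12,-0.13],0,0.7],[[0,0.15,-0.13],0,0.7],[[0,0.15,-0.13],0,0.7],[[0,0.15,-0.13],0,0.7],[[0,0.15,-0.13],0,0.7],[[0,0.15,-0.13],0,0.7]]' --grip_force 20

```text
time_s: 17.75
tcp_pos: [0.4022, -0.1697, 0.3829]
eef_rot: [0.729, -0.684, -0.0, -0.0]
wrist_force: [0.2, 0.3, 0.2]
opening: 0.0598
gripper_force: 0.0
```

```bash
python3 - <<'E'
from h import *
prev=None
for i in range(8):
    f=cams.grab_frame('scene')
    if i%7==0:
        if prev is not None: d=cv2.absdiff(f['image'],prev).max(2)[190:350,230:400]; print('diff',d.max(),(d>30).sum())
        prev=f['image']
find(f,['orange_cheese','white_cheese'])
hsv=cv2.cvtColor(f['image'],cv2.COLOR_RGB2HSV)
m=cv2.inRange(hsv,(20,130,100),(32,255,255)); k,l,st,c=cv2.connectedComponentsWithStats(m)
for i in range(1,k):
    if st[i,4]>12 and 250<c[i,0]<350 and 200<c[i,1]<320: print(st[i],c[i].round(1),at_z(f,*c[i],.26).round(3))
print('expected tab px',proj(f,[.551,-.160,.26]))
for p in ([.557,-.267,.10+0.0],[.551,-.160,.10]): print(proj(f,p))
s=status.read_state();print(s['time_s'],np.array(s['tcp_pos']).round(3))
E
```

```text
diff 28 0
orange_cheese 0.84 [0.624 0.521 0.024] [415. 172.]
orange_cheese 0.76 [0.184 0.364 0.027] [287. 157.]
orange_cheese 0.66 [ 0.556 -0.174  0.161] [296. 285.]
white_cheese 0.71 [ 0.57  -0.275  0.149] [279. 321.]
white_cheese 0.58 [ 0.198 -0.314  0.032] [163. 294.]
[293 247   9  21  90] [296.6 255. ] [ 0.55  -0.157  0.26 ]
expected tab px [296.3291301  256.04313397]
[278.01737544 325.86772901]
[298.12370328 293.11831974]
18.25 [ 0.401 -0.17   0.383]
```

```bash
python3 -c "
from h import *
print(sign_off())"
```

```text
the job is handed in; nothing more can be done
None
```

The job is handed in at about 18 s: the white cheese was pushed up against its blue collar, and the orange cheese hangs at rest on the white cheese's rail, about 0.1 m from the white one and not touching it.

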